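# Load the parchment dispenser and thread its spindle

## Robot

A 6-joint arm with a two-finger parallel gripper is mounted at the origin on a cart in front of the work surface, level with it; the furniture and walls round the work are solid. World frame = base frame: x ahead of the robot, y to its left, z up, the work surface at z = 0. Lengths are in mm, angles in degrees, forces in N, time in s.
With the tool pointing down it reaches from about 300 to 850 mm from the base axis. Payload 4.2 kg.
Tool frame: the origin (TCP) lies midway between the tips of the shut fingers; the grasp point (between the pads) lies 19 mm behind it; z points along the fingers, y is the line along which they close (so a half turn about z gives the same grasp; the last joint's range is limited). The gripper opens to 91 mm and grips with 3 to 60 N. Pads are 32 mm wide; open, the fingers measure 118 mm over their backs; the gripper's body (76 mm by 178 mm) begins 60 mm behind the grasp point.
Start: joints at [67.093, 18.312, 89.639, -0, 72.044, -1.146], TCP at [213.176, 534.04, 213.976] pointing down, gripper open.
Joint ranges: [-177.97, 177.97], [-48.28, 115.42], [12.27, 149.76], [-77.06, 257.06], [2.81, 150.46], [-146.56, 146.56]. Speed limits (degrees/s): [147.25, 147.25, 180, 180, 180, 180].

## Interface

Orientations are given as [roll, pitch, yaw] about the fixed x, y, z axes, in that order (R = Rz(yaw) Ry(pitch) Rx(roll)).
In Python, from workcell import env gives the robot as it stands.
- The arm moves only by the tool jog_arm, never from a script. Its argument "steps" is one flat list of numbers, 5 for each row, row after row: the closure, from 0 (fully open) to 1 (shut), then the shift along the tool's x, y, z in cm, then the turn about the tool's z in degrees. A call has 1 to 20 rows; each row is the pose to reach, as a shift and turn from the pose commanded when the call began, along the tool's axes at that moment; what a row does not reach only later rows make up. A row lasts 1/10 s, in which the tool goes at most 50 mm and 8.59 degrees, less where a joint would pass 70% of its speed; a pose out of reach is approached as far as the arm can. A call with a gripper value outside its range is refused whole. The fingers move at their own pace and stop on an object; "force" is the grip in N (left out, the last holds). Time passes only in rows, so rows that repeat a pose let the fingers close. It gives the time, the measured TCP pose, the force and the opening at its end, in the units of the state.
- env.state(): the state, without advancing time (a new reading comes with each control period).
- env.grab_frame(name): name is "scene" or "top"; returns the picture (480x640x3 uint8, red, green, blue); there is no depth.
- env.camera_params(name): a dict with "fx", "fy", "cx", "cy" (pixels), "R" (3x3) and "t" (3): a world point X has camera coordinates R X + t. Camera axes: x right, y down, z forward; pixel columns grow to the right and rows downward; lengths in mm; the calibration is good to about 2 mm. A picture is of the moment at which its call begins. camera_params takes no time and is no camera call.
- env.job_done(): hands the job in, once; it reports no verdict.
The state is a dict: "time_s": time; "qpos": joint angles; "qvel": joint speeds; "effort": joint torques, N m; "ee_pos": TCP position; "ee_rot": TCP orientation; "force": force on the tool from outside, world axes, zero at the start; "torque": the same for the moment, N m; "gripper_width": finger opening in mm.
Only numpy, scipy, OpenCV 4.12 (cv2) and the standard library are available. Lean on these libraries where they do the work, as an engineer would, in place of code of your own. Each camera call takes 0.05 s, during which the arm holds its last target. There are 200 camera calls.

## Task

Load the parchment dispenser: lay the parchment roll in the cradle between the two cheeks and let it settle there. Then, holding the spindle by its shaft, feed it tip first through one cheek, the roll's core and into the other cheek; let go so that it rests in both bores, take it again by its ball knob and push it fully home, until the collar meets the cheek. Do not knock the lemon, garlic or peeler about.

Things in the scene. Friction and masses are not known exactly. Their poses are not given: they have to be found in the camera images.
- dispenser_axis (a point): point on the dispenser's bore axis midway between its two cheeks, 58 mm above the worktop; y along the bores (level), z up. Fixed dark wooden dispenser: base 112 (x) by 118 mm (y), 12 mm high; two upright round-topped cheeks, 14 mm thick, 56 mm wide, tops at 86 mm, a 20 mm bore through each. Inner faces are 43 mm, outer faces 57 mm either side of this point. Either cheek may be entered first
- cradle (a point): between the cheeks, straight under dispenser_axis, 28 mm above the worktop: the bottom of the open cradle, two slats along y sloping 40 degrees. A 60 mm roll lying in it has its axis on the bore axis. The slats reach no higher than 41 mm above the worktop and no further than 32 mm from the axis in x; a steel tear bar, top at 34 mm, runs along the front at x = -52 mm
- roll: tight rigid roll of white parchment strip lying on the chopping board, 60 mm across and 76 mm long, with a cardboard core of 26 mm bore right through; about 0.16 kg. Origin at its centre, 45 mm above the worktop at the start; y axis along the roll's axis
- spindle: pale wooden spindle, 187 mm long, about 0.11 kg, lying level across the cork trivet, knob overhanging; its axis is 20 mm above the worktop at the start. Shaft 16 mm thick. Origin on the axis; x points along it to the knob: tip at x = -93, collar face at +57, ball centre at +78 mm, balance point near +20 mm. Fully home, its origin lies on dispenser_axis
- spindle_tip (a point): end of the spindle's shaft, which tapers to 7 mm thick over its last 12 mm; fully home it stands 36 mm out of the far cheek
- spindle_ball (a point): centre of the spindle's ball knob, 32 mm across. Between it and the shaft is a collar 27 mm across, 5 mm thick, whose face (21 mm from this point) meets the cheek when home. Held by the ball alone the spindle swings; the shaft, 37 to 57 mm from this point, holds it firmly. Let go part-way in, the knob sags up to 6 mm: raise it level with the bores before pushing
- trivet: round cork trivet, 150 mm across, 12 mm thick, fixed on the worktop under the spindle; origin at the centre of its underside
- board: wooden chopping board, 175 mm (x) by 270 mm (y), 15 mm thick, fixed on the worktop under the roll; origin at the centre of its underside
- lemon: loose lemon, 71x53x51 mm, on the worktop behind the dispenser; origin under its centre
- garlic: loose garlic bulb, 49 mm across and 62 mm high, on the board; origin at its foot
- peeler: loose vegetable peeler, 162 mm long along its y, 14 mm high, on the board; origin under its middle

How it is judged (in metres and radians):
On the way, in this order (a step that is already met when the one before it is completed fails the run):
1. the roll lies settled in the cradle between the cheeks, let go (distance between roll and dispenser_axis below 0.01 m and angle between the y axis of roll and the y axis of dispenser_axis, either way round below 0.12 rad and linear speed of roll below 0.03 m/s and contact force between the fingers and roll below 0.2 N), for 0.2 s.
2. the spindle rests in the bores of both cheeks, let go, its collar still at least 12 mm short of the cheek (distance between spindle and dispenser_axis between 0.012 and 0.047 m and z of spindle in the frame of dispenser_axis between -0.008 and 0.008 m and x of spindle in the frame of dispenser_axis between -0.008 and 0.008 m and angle between the x axis of spindle and the y axis of dispenser_axis, either way round below 0.08 rad and contact force between the fingers and spindle below 0.2 N), for 0.2 s.
At the end, for the whole second after the job is handed in: The spindle runs through both cheeks and the roll's core, pushed home to within 5 mm of its collar meeting the cheek and in line with the bores within 0.06 rad; the roll lies between the cheeks, its centre within 12 mm of the midpoint of the bore axis; both are at rest (distance between spindle and dispenser_axis below 0.005 m and angle between the x axis of spindle and the y axis of dispenser_axis, either way round below 0.06 rad and distance between roll and dispenser_axis below 0.012 m and angle between the y axis of roll and the y axis of dispenser_axis, either way round below 0.12 rad and linear speed of each of spindle, roll below 0.02 m/s); the robot touches nothing.
It fails at once if the lemon, garlic or peeler is knocked more than 40 mm from its place (distance of any of lemon, garlic, peeler from where it was at the start of the episode above 0.04 m).
It also fails if it takes over 62 s, if anything falls off the work surface, if the arm or the gripper's body presses on something with over 40 N, if the wrist force passes 120 N, or if a joint passes its speed limit or range.

## Working session

There is one attempt and no reset: what is moved stays moved. The work goes in short steps, Python scripts to look and compute and a tool call to move; the robot and the scene stay as the last step left them, time stands still between calls to the robot, and variables do not carry over. Pictures are saved under pics/ and viewed, on a budget of 10 in all, crops included, one or two more only if the job needs it, and the job is handed in when it is done.

Besides the shell and the picture viewer there is one more tool, called after "Call:" as a command line: name --argument value ..., lists and objects as JSON in quotes. jog_arm: Moves the arm, as the interface text tells. Its arguments: {"type":"object","properties":{"steps":{"type":"array","items":{"type":"number"}},"force":{"type":"number"}},"required":["steps"]}

```bash
mkdir -p pics; ls
python3 - <<'E'
from workcell import env
import cv2
for n in("scene","top"):
    cv2.imwrite(f"pics/{n}0.png",env.grab_frame(n)[:,:,::-1]); p=env.camera_params(n); print(n,p)
print(env.state())
E
```

```text
pics
scene {'fx': 588.8009074828327, 'fy': 588.8009074828327, 'cx': 322.50188102946385, 'cy': 232.69362433812015, 'R': array([[-0.66220294, -0.74921341,  0.01290461],
       [-0.34669041,  0.29106885, -0.89167521],
       [ 0.6642989 , -0.59494385, -0.45249175]]), 't': array([ 436.82815734,  195.36833068, 1243.35210037])}
top {'fx': 537.7181567405565, 'fy': 537.7181567405565, 'cx': 329.0747226188241, 'cy': 236.06358069014243, 'R': array([[ 0.01899834, -0.99981182,  0.00392256],
       [-0.99683515, -0.01924439, -0.07713194],
       [ 0.07719291, -0.00244476, -0.99701318]]), 't': array([ 120.48956493,  488.72229382, 1146.87468711])}
{'time_s': 0.1, 'qpos': array([ 6.70933458e+01,  1.83490204e+01,  8.97007236e+01,  7.56374866e-04,
        7.20438410e+01, -1.14430756e+00]), 'qvel': array([-0.07067076, -0.09352264, -0.20342465, -0.02166347, -0.10986109,
       -0.0445598 ]), 'effort': array([ 2.35705611e-04, -4.13324332e+01, -2.32511491e+01,  7.29641318e-02,
        4.21954121e-02, -7.85104726e-05]), 'ee_pos': array([212.98645099, 533.60250259, 213.18504628]), 'ee_rot': array([-1.79906448e+02, -2.58795902e-03,  1.58237418e+02]), 'force': array([-0.32525117, -0.53401172,  0.7733541 ]), 'torque': array([-0.0021079 ,  0.01819394,  0.02028416]), 'gripper_width': 91.31776693455951}
```

View pics/top0.png

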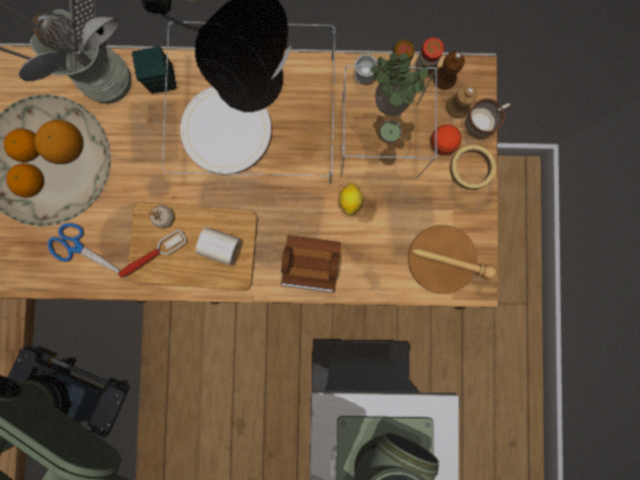

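View pics/scene0.png

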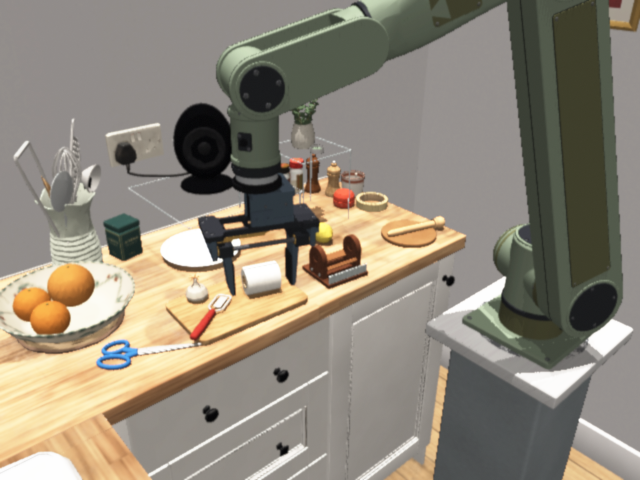

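Top: roll near (218,246), dispenser (311,263), spindle from (415,250) to its knob at (488,271), lemon (350,199), garlic (161,216), peeler (155,253). The gripper is clear of them. I'll take enlarged crops for accurate measurement.

```bash
cat > h.py <<'E'
import numpy as np, cv2
from workcell import env
P={n:env.camera_params(n) for n in("scene","top")}
def px(n,X):
    p=P[n]; c=np.asarray(X,float)@p["R"].T+p["t"]
    return np.stack([p["fx"]*c[...,0]/c[...,2]+p["cx"],p["fy"]*c[...,1]/c[...,2]+p["cy"]],-1)
def at(n,uv,z):
    p=P[n]; u,v=uv; d=p["R"].T@np.array([(u-p["cx"])/p["fx"],(v-p["cy"])/p["fy"],1]); o=-p["R"].T@p["t"]
    return o+d*(z-o[2])/d[2]
E
python3 - <<'E'
import cv2,numpy as np
a=cv2.imread("pics/top0.png")
def c(u,v,w,h): 
    im=cv2.resize(a[v:v+h,u:u+w],None,fx=5,fy=5,interpolation=cv2.INTER_CUBIC)
    for k in range(0,w,10): cv2.line(im,(k*5,0),(k*5,6 if (u+k)%50 else 16),(0,255,0),1)
    for k in range(0,h,10): cv2.line(im,(0,k*5),(6 if (v+k)%50 else 16,k*5),(0,255,0),1)
    return im
o=np.zeros((600,800,3),np.uint8); o[:375]=c(190,220,160,75); o[375:,:500]=c(400,240,100,45)
cv2.imwrite("pics/c1.png",o)
E
```

```text
(no output)
```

View pics/c1.png

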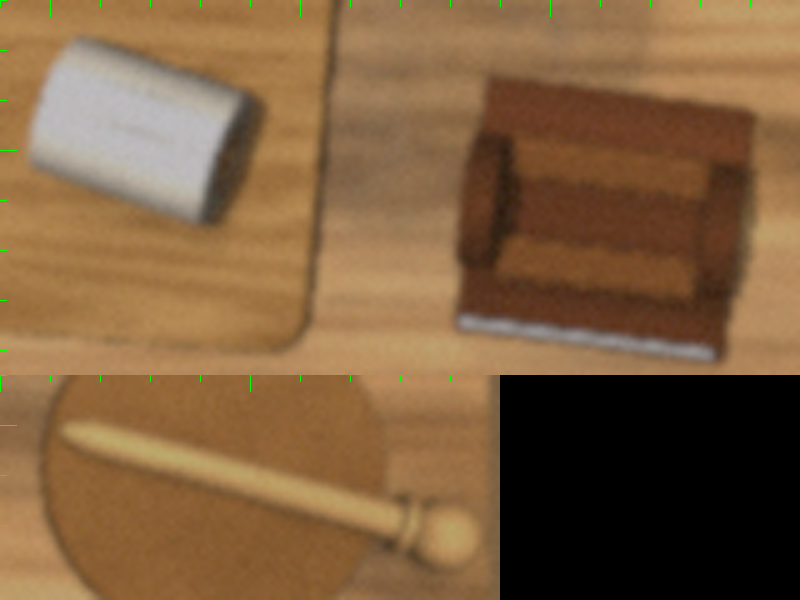

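Crop 1 (full-image pixels = crop/5 + offset): roll outline corners at (205.6,227.4), (240.5,238.4), (231.8,264.6), (196.4,253). Dispenser base corners at (287.6,235), (340.4,242.4), (334.4,292), (281.4,285.6). Spindle tip at (412,251.6), ball at (490,271.6).

```bash
cat > fit.py <<'E'
from h import *
from scipy.optimize import least_squares
def W(q,L):
    c,s=np.cos(q[2]),np.sin(q[2]); L=np.asarray(L,float)
    return np.c_[q[0]+c*L[:,0]-s*L[:,1],q[1]+s*L[:,0]+c*L[:,1],L[:,2]]
def fit(n,L,uv,q0):
    r=least_squares(lambda q:(px(n,W(q,L))-uv).ravel(),q0,x_scale=[1,1,.01]); return r.x,np.abs(r.fun).max()
E
python3 - <<'E'
from fit import *
D=[[56,59,12],[56,-59,12],[-52,-59,34],[-52,59,34]]
d,e=fit("top",D,[[287.6,235],[340.4,242.4],[332.8,291],[281.6,284.6]],[400,100,0]); print("disp",d,np.degrees(d[2]),e)
R=[[30,38,45],[30,-38,45],[-30,-38,45],[-30,38,45]]
r,e=fit("top",R,[[205.6,227.4],[240.5,238.4],[231.8,264.6],[196.4,253]],[400,330,0]); print("roll",r,np.degrees(r[2]),e)
t=at("top",(412,251.6),20); b=at("top",(490,271.6),20); print("tip",t,"ball",b,np.linalg.norm(t-b)); 
u=(b-t)/np.linalg.norm(b-t); print("spindle mid",(t+b)/2-u*0+u*7.5, np.degrees(np.arctan2(u[1],u[0])))
tri=at("top",(443,259),12);print("trivet",tri)
for nme,uv,z in(("lemon",(350,199),25),("garlic",(161,216),45),("peeler tip",(180,240),22)): print(nme,at("top",uv,z))
print(env.state()["ee_pos"])
# scene overlay
a=cv2.imread("pics/scene0.png"); f=4
def dr(im,pts,o,f,col):
    for p in px("scene",np.asarray(pts,float)): cv2.circle(im,tuple(int(round(v)) for v in (p-o)*f),3,col,-1)
o1=np.array([230,225]);A=cv2.resize(a[225:300,230:380],None,fx=f,fy=f,interpolation=cv2.INTER_CUBIC)
dr(A,W(d,[[56,59,12],[56,-59,12],[-56,-59,12],[-56,59,12],[0,57,86],[0,43,86],[0,-57,86],[0,-43,86],[-52,57,34],[-52,-57,34]]),o1,f,(0,255,0))
th=np.linspace(0,2*np.pi,16)
dr(A,W(r,[[30*np.cos(x),s,45+30*np.sin(x)] for x in th for s in(38,-38)]),o1,f,(0,0,255))
o2=np.array([375,205]);B=cv2.resize(a[205:255,375:455],None,fx=f,fy=f,interpolation=cv2.INTER_CUBIC)
dr(B,[t,b,b-21*u],o2,f,(0,0,255))
O=np.zeros((500,600,3),np.uint8);O[:300]=A;O[300:,:320]=B;cv2.imwrite("pics/c2.png",O)
E
```

```text
disp [ 4.25318517e+02  1.68604886e+02 -1.11041556e-01] -6.362212535868542 2.029721291825126
roll [ 4.59098197e+02  3.63020686e+02 -2.93386283e-01] -16.809795777408283 0.7930643335599257
tip [456.00403334 -50.01785247  20.        ] ball [ 416.06922784 -218.60303097   20.        ] 173.2505443041809
spindle mid [ 434.30785656 -141.60847847   20.        ] -103.3266992504119
trivet [ 441.60498692 -118.83107282   12.        ]
lemon [567.27081326  86.0245413   25.        ]
garlic [520.09235264 487.27052014  45.        ]
peeler tip [471.33917113 451.27029323  22.        ]
[212.98645099 533.60250259 213.18504628]
```

View pics/c2.png

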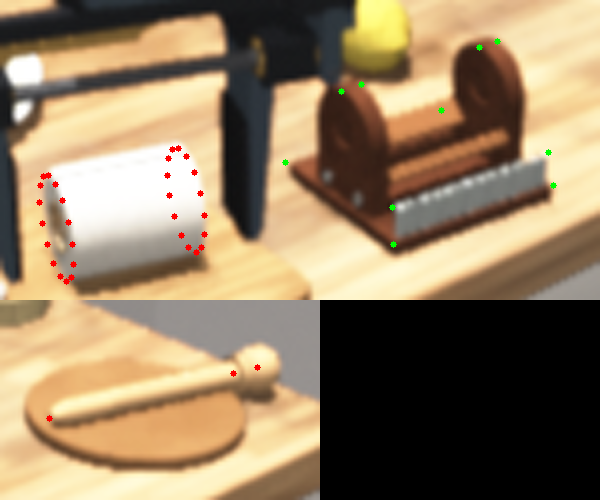

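Crop 2 (scene overlay): the roll and spindle models lie on their images within about 1 px, and the dispenser is roughly right but its top-view residual is 2 px. I'll refit the dispenser jointly from both views.

Run:
```python
from fit import *
L=np.array([[56,59,12],[56,-59,12],[-56,-59,12],[-56,59,12.]])
T=np.array([[287.6,235],[340.4,242.4],[334.4,292],[281.4,285.6]])
Ls=np.array([[56,59,12],[-56,59,12],[-56,-59,12]]);S=np.array([[290,166],[395,244],[552,188]])/4+[230,225]
for nm,f in (("top",lambda q:px("top",W(q,L))-T),("scene",lambda q:px("scene",W(q,Ls))-S),("both",lambda q:np.r_[px("top",W(q,L))-T,px("scene",W(q,Ls))-S])):
    r=least_squares(lambda q:f(q).ravel(),[425,168,-.1],x_scale=[1,1,.01]);print(nm,r.x,np.degrees(r.x[2]));print(f(r.x).round(1).tolist())
q=r.x
# colour check of bore/cheek in top: dark cheeks; trivet circle in top
a=cv2.imread("pics/top0.png"); A=cv2.imread("pics/scene0.png")
R=np.array([[30,38,45],[30,-38,45],[-30,-38,45],[-30,38,45]]);
# white roll mask in scene & top vs model hull: optimise IoU-free via moments
def hull(n,q):
    th=np.linspace(0,2*np.pi,40);pts=W(q,[[30*np.cos(x),s,45+30*np.sin(x)] for x in th for s in(38,-38)])
    return cv2.convexHull(px(n,pts).astype(np.float32))
g=[459.1,363,-.2934];h=hull("top",g);m=cv2.moments(h);print("model hull centre",m["m10"]/m["m00"],m["m01"]/m["m00"],cv2.minAreaRect(h))
w=((a.min(2)>110)*255).astype(np.uint8);w[:,:190]=0;w[:,250:]=0;w[:220]=0;w[275:]=0
c=max(cv2.findContours(w,0,2)[0],key=cv2.contourArea);m=cv2.moments(c);print("img",m["m10"]/m["m00"],m["m01"]/m["m00"],cv2.minAreaRect(c))
```

```text
top [ 4.26025894e+02  1.67999557e+02 -1.05335574e-01] -6.03528383314276
[[-0.2, -0.2], [0.7, -0.9], [0.3, 0.8], [-0.8, 0.4]]
scene [ 4.23048017e+02  1.68972865e+02 -1.12472588e-01] -6.444204580788043
[[-0.7, -0.5], [-0.1, 0.5], [0.8, -0.2]]
both [ 4.25430312e+02  1.67954656e+02 -1.05194689e-01] -6.027211704524402
[[-0.2, 0.0], [0.7, -0.7], [0.4, 1.0], [-0.8, 0.6], [-1.0, -0.9], [-0.2, -0.1], [0.4, -0.9]]
model hull centre 218.1617080863354 245.71665124922322 ((218.066162109375, 245.66522216796875), (41.790382385253906, 28.48816680908203), 17.9879093170166)
img 215.48022598870057 244.97175141242937 ((215.21604919433594, 245.02560424804688), (37.895904541015625, 26.333648681640625), 19.29004669189453)
```

Measured (mm): dispenser at (425.5, 168), yaw −6°. Roll at (459, 363), yaw −17°. Spindle origin at (434, −142), with its knob direction at −103°. The sizes agree with those given. First I move above the roll.

```bash
cat >> h.py <<'E'
def delta(cur,tgt):
    "cur,tgt = (x,y,z,yaw) tool-down; returns cm along tool x,y,z and turn"
    a=np.radians(cur[3]); d=np.subtract(tgt[:3],cur[:3])
    return np.round([(np.cos(a)*d[0]+np.sin(a)*d[1])/10,(np.sin(a)*d[0]-np.cos(a)*d[1])/10,-d[2]/10,cur[3]-tgt[3]],2)
E
python3 -c "
from h import *
print(delta((213.18,534.04,213.98,158.24),(459,363,120,72.7)))
print(delta((459,363,180,72.7),(425.5,168,180,83.9)))"
```

```text
[-29.17  -6.77   9.4   85.54]
[-19.61   2.6   -0.   -11.2 ]
```

Call:
jog_arm --steps '[0, -29.2, -6.8, 9.4, 85.5, 0, -29.2, -6.8, 9.4, 85.5, 0, -29.2, -6.8, 9.4, 85.5, 0, -29.2, -6.8, 9.4, 85.5, 0, -29.2, -6.8, 9.4, 85.5, 0, -29.2, -6.8, 9.4, 85.5, 0, -29.2, -6.8, 9.4, 85.5, 0, -29.2, -6.8, 9.4, 85.5, 0, -29.2, -6.8, 9.4, 85.5, 0, -29.2, -6.8, 9.4, 85.5, 0, -29.2, -6.8, 9.4, 85.5, 0, -29.2, -6.8, 9.4, 85.5, 0, -29.2, -6.8, 9.4, 85.5, 0, -29.2, -6.8, 9.4, 85.5]' --force 25

```text
time_s: 1.5
ee_pos: [459.1, 362.7, 119.9]
ee_rot: [-180.0, 0.0, 72.8]
force: [-0.0, -0.1, -0.7]
gripper_width: 91.1
```

Call:
jog_arm --steps '[0, 0, 0, 3, 0, 0, 0, 0, 6, 0, 0, 0, 0, 8, 0, 0, 0, 0, 8.7, 0, 0, 0, 0, 8.7, 0, 1, 0, 0, 8.7, 0, 1, 0, 0, 8.7, 0, 1, 0, 0, 8.7, 0, 1, 0, 0, 8.7, 0, 1, 0, 0, 8.7, 0, 1, 0, 0, 8.7, 0, 1, 0, 0, 8.7, 0, 1, 0, 0, 8.7, 0, 1, 0, 0, 8.7, 0, 1, 0, 0, 8.7, 0]' --force 25

```text
time_s: 3.0
ee_pos: [459.5, 362.9, 33.6]
ee_rot: [180.0, -0.1, 72.7]
force: [-0.8, -1.7, 4.6]
gripper_width: 59.3
```

Call:
jog_arm --steps '[1, 0, 0, -3, 0, 1, 0, 0, -7, 0, 1, 0, 0, -11.5, 0, 1, -5, 0.65, -11.5, -3, 1, -9.5, 1.3, -11.5, -6, 1, -14, 2, -11.5, -9, 1, -17.5, 2.4, -11.5, -11, 1, -19.6, 2.6, -11.5, -11.2, 1, -19.6, 2.6, -11.5, -11.2, 1, -19.6, 2.6, -11.5, -11.2]'

```text
time_s: 4.0
ee_pos: [425.7, 167.8, 147.6]
ee_rot: [-180.0, -0.0, 83.9]
force: [0.1, 0.1, -2.2]
gripper_width: 59.9
```

Run:
```python
from fit import *
a=env.grab_frame("top")[:,:,::-1]; b=env.grab_frame("scene")[:,:,::-1]
print(env.state()["ee_pos"],env.state()["ee_rot"])
A=cv2.resize(a[210:310,255:375],None,fx=4,fy=4,interpolation=cv2.INTER_CUBIC)
B=cv2.resize(b[190:295,270:390],None,fx=4,fy=4,interpolation=cv2.INTER_CUBIC)
q=[425.5,168,np.radians(-6.1)]
def dr(n,im,pts,o):
    for p in px(n,W(q,pts)): cv2.circle(im,tuple(int(round(v)) for v in (p-o)*4),2,(0,255,0),-1)
pts=[[56,59,12],[56,-59,12],[-56,-59,12],[-56,59,12],[28,57,58],[28,-57,58],[-28,57,58],[-28,-57,58],[-52,57,34],[-52,-57,34]]
th=np.linspace(0,2*np.pi,24)
rp=[[28*np.cos(x),y,58+28*np.sin(x)] for x in th[:13] for y in(57,)]+[[10*np.cos(x),57,58+10*np.sin(x)] for x in th]+[[28*np.cos(x),-43,58+28*np.sin(x)] for x in th[:13]]
dr("top",A,pts,[255,210]);dr("scene",B,pts+rp,[270,190])
O=np.zeros((600,800,3),np.uint8)
O=np.zeros((420,960,3),np.uint8);O[:400,:480]=A;O[:,480:]=B
cv2.imwrite("pics/c3.png",cv2.resize(O,(800,350)))
```

```text
[426.10628188 168.53980676 147.74578344] [-1.79996613e+02 -2.43443097e-02  8.39686680e+01]
```

View pics/c3.png

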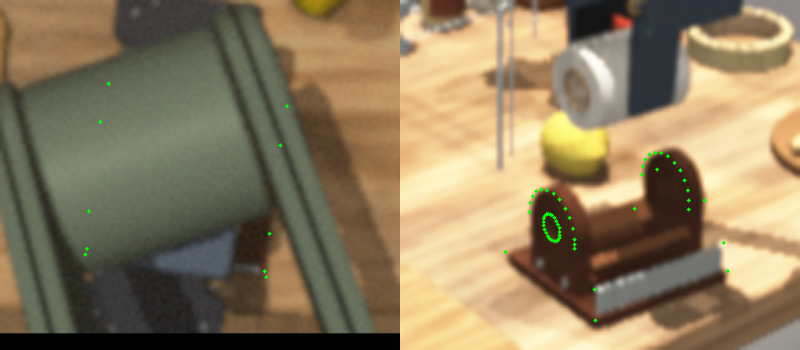

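Picture 5: the roll is held level over the dispenser. Its left end centre is at crop (578,92), which is scene pixel (323.4,217.6). The dispenser overlay agrees within about 2 px. Next I check the roll's position along its axis.

Run:
```python
from fit import *
q=[425.9,168.2,np.radians(-6.1)]
for s in (-4,0,4): print(s,px("scene",W(q,[[0,38+s,159.7]])))
```

```text
-4 [[323.87560567 216.32719798]]
0 [[322.43841164 216.74751962]]
4 [[320.99672078 217.1691564 ]]
```

Call:
jog_arm --steps '[1, 0, 0, 3, 0, 1, 0, 0, 6, 0, 1, 0, 0, 8, 0, 1, 0, 0, 9, 0, 1, 0, 0, 9.6, 0, 1, 0, 0, 10, 0, 1, 0, 0, 10.1, 0, 1, 0, 0, 10.1, 0]'

```text
time_s: 4.9
ee_pos: [426.6, 168.1, 47.6]
ee_rot: [179.9, -0.1, 83.9]
force: [0.8, -0.0, -1.3]
gripper_width: 59.9
```

Call:
jog_arm --steps '[0.8, 0, 0, 0, 0, 0.6, 0, 0, 0, 0, 0.3, 0, 0, 0, 0, 0, 0, 0, 0, 0, 0, 0, 0, 0, 0, 0, 0, 0, 0, 0, 0, 0, 0, 0, 0, 0, 0, 0, 0, 0, 0, 0, 0, -4, 0, 0, 0, 0, -8, 0, 0, 0, 0, -12, 0, 0, 0, 0, -14, 0, 0, 0, 0, -14, 0]'

```text
time_s: 6.2
ee_pos: [427.7, 168.4, 189.9]
ee_rot: [179.6, -0.2, 83.9]
force: [0.4, 0.1, 0.1]
gripper_width: 91.3
```

Run:
```python
from h import *
c=(425.5,168,187,83.9)
print(delta(c,(425.8,-177.6,120,76.7)))
```

```text
[-34.36   3.7    6.7    7.2 ]
```

Call:
jog_arm --steps '[0, -6, 0.6, 0, 1.2, 0, -11, 1.2, 0, 2.4, 0, -16, 1.8, 0, 3.6, 0, -21, 2.3, 2, 4.8, 0, -26, 2.8, 4, 6, 0, -31, 3.3, 6, 7.2, 0, -33.5, 3.6, 6.7, 7.2, 0, -34.4, 3.7, 6.7, 7.2, 0, -34.4, 3.7, 6.7, 7.2, 0, -34.4, 3.7, 6.7, 7.2]'

```text
time_s: 7.2
ee_pos: [426.0, -177.2, 119.5]
ee_rot: [-179.9, -0.1, 76.7]
force: [-0.3, 0.1, 0.4]
gripper_width: 91.3
```

Run:
```python
from fit import *
a=env.grab_frame("top")[:,:,::-1]; b=env.grab_frame("scene")[:,:,::-1]
print(env.state()["ee_pos"],env.state()["ee_rot"])
A=cv2.resize(a[225:305,270:350],None,fx=5,fy=5,interpolation=cv2.INTER_CUBIC)
B=cv2.resize(b[225:305,300:380],None,fx=5,fy=5,interpolation=cv2.INTER_CUBIC)
C=cv2.resize(b[150:270,350:490],None,fx=2.5,fy=2.5,interpolation=cv2.INTER_CUBIC)
D=cv2.resize(a[200:280,390:510],None,fx=2.5,fy=2.5,interpolation=cv2.INTER_CUBIC)
O=np.zeros((600,800,3),np.uint8);O[:400,:400]=A;O[:400,400:]=B;O[400:,:300]=D;O[400:,300:650]=C[50:250]
cv2.imwrite("pics/c4.png",O);np.save("b.npy",b);cv2.imwrite("pics/t4.png",a)
```

```text
[ 426.38016807 -176.79852121  120.09783477] [ 1.79993772e+02 -2.65316309e-02  7.68452733e+01]
```

View pics/c4.png

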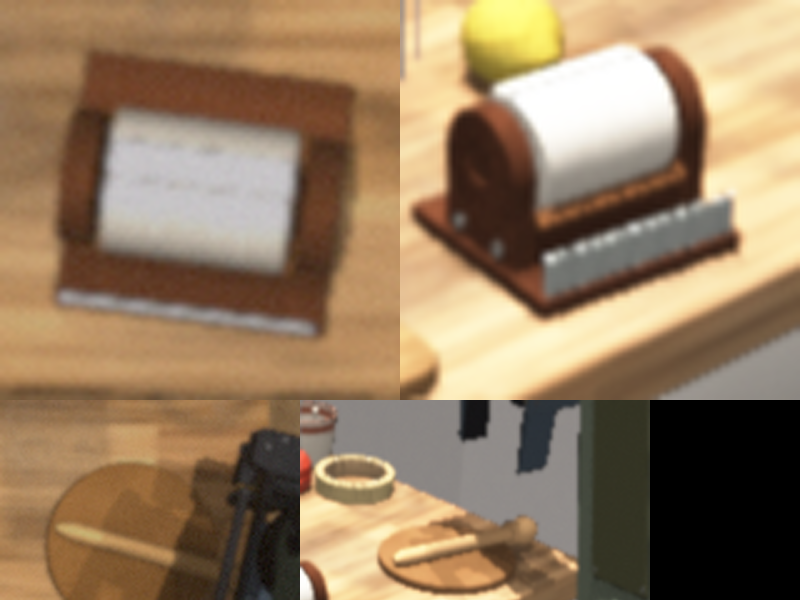

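Picture 6: the roll lies in the cradle between the cheeks, and in the top crop its corners are (115,107), (300,130), (283,272), (97,246). In the scene crop the bore is about (485,165). The shaft is visible and has not moved. I refine the bore axis from this.

Run:
```python
from fit import *
c=lambda l:np.array(l)/5+[270,225]
r,e=fit("top",[[30,38,58],[30,-38,58],[-30,-38,58],[-30,38,58]],c([[115,107],[300,130],[283,272],[97,246]]),[425,168,-.1]);print("roll",r,np.degrees(r[2]),e)
r,e=fit("top",[[56,59,12],[56,-59,12],[-56,-59,12],[-56,59,12]],c([[90,50],[353,90],[322,335],[58,303]]),[425,168,-.1]);print("disp",r,np.degrees(r[2]),e)
print("bore obs",317,258,"pred",px("scene",W([425.5,168,-.1065],[[0,57,58],[5,57,58],[0,57,63]])))
a=cv2.imread("pics/t4.png");h=a[225:305,270:350];w=((h.min(2)>120)*255).astype(np.uint8);w[55:]=0
k=max(cv2.findContours(w,0,2)[0],key=cv2.contourArea);R=cv2.minAreaRect(k);print(R)
# spindle
t=at("top",(412,251.6),20);print(t,delta((425.8,-177.6,120,76.7),(425.8,-177.6,14.5,76.7)))
```

```text
roll [ 4.26742658e+02  1.69162853e+02 -1.08378982e-01] -6.209658232050095 0.6129363331646118
disp [ 4.25711819e+02  1.67558347e+02 -1.10749375e-01] -6.345471768499727 1.209640450679899
bore obs 317 258 pred [[315.39646032 258.23340578]
 [314.17475407 257.36105092]
 [315.41248208 256.35652153]]
((39.16136932373047, 37.4242057800293), (37.826812744140625, 26.206815719604492), 8.530765533447266)
[456.00403334 -50.01785247  20.        ] [ 0.    0.   10.55  0.  ]
```

Call:
jog_arm --steps '[0, 0, 0, 4, 0, 0, 0, 0, 7.5, 0, 0, 0, 0, 9.5, 0, 0, 0, 0, 10.3, 0, 0, 0, 0, 10.55, 0, 0, 0, 0, 10.55, 0, 1, 0, 0, 10.55, 0, 1, 0, 0, 10.55, 0, 1, 0, 0, 10.55, 0, 1, 0, 0, 10.55, 0, 1, 0, 0, 10.55, 0, 1, 0, 0, 10.55, 0, 1, 0, 0, 10.55, 0, 1, 0, 0, 10.55, 0, 1, 0, 0, 10.55, 0, 1, 0, 0, 10.55, 0, 1, 0, 0, 10.55, 0, 1, 0, 0, 10.55, 0]' --force 40

```text
time_s: 9.1
ee_pos: [426.4, -178.3, 14.4]
ee_rot: [180.0, -0.0, 76.7]
force: [0.3, -0.3, -0.7]
gripper_width: 15.2
```

```bash
python3 -c "
from h import *
print(delta((425.8,-177.6,14.5,76.7),(403.2,-42.7,52.5,83.75)))"
```

```text
[12.61 -5.3  -3.8  -7.05]
```

Call:
jog_arm --steps '[1, 0, 0, -2, 0, 1, 0, 0, -3.8, 0, 1, 2, -1, -3.8, -2, 1, 5, -2.1, -3.8, -4, 1, 8, -3.4, -3.8, -6, 1, 11, -4.6, -3.8, -7.05, 1, 12.6, -5.3, -3.8, -7.05, 1, 12.6, -5.3, -3.8, -7.05, 1, 12.6, -5.3, -3.8, -7.05]'

```text
time_s: 10.0
ee_pos: [403.7, -43.5, 52.4]
ee_rot: [180.0, 0.0, 83.9]
force: [-0.6, 0.2, -2.7]
gripper_width: 14.9
```

Run:
```python
from fit import *
a=env.grab_frame("top")[:,:,::-1]; b=env.grab_frame("scene")[:,:,::-1]
s=env.state();print(s["ee_pos"],s["ee_rot"],s["gripper_width"])
A=cv2.resize(a[220:300,280:420],None,fx=4,fy=4,interpolation=cv2.INTER_CUBIC)
B=cv2.resize(b[190:280,310:450],None,fx=4,fy=4,interpolation=cv2.INTER_CUBIC)
p=s["ee_pos"];yw=np.radians(s["ee_rot"][2]);t=np.array([np.cos(yw),np.sin(yw)])
pts=[np.r_[p[:2]+t*k,58] for k in(130,118,60)]
for n,im,o in(("top",A,[280,220]),("scene",B,[310,190])):
    for q in px(n,np.array(pts)): print(n,q,(q-o)*4); cv2.circle(im,tuple(int(round(v)) for v in (q-o)*4),2,(0,255,0),-1)
    for q in px(n,W([426.3,168,np.radians(-6.25)],[[0,-57,58],[0,-80,58]])): cv2.circle(im,tuple(int(round(v)) for v in (q-o)*4),2,(255,0,255),-1)
O=np.zeros((600,560,3),np.uint8);O[:260]=A[:260];O[260:]=B[:340]
cv2.imwrite("pics/c5.png",O)
```

```text
[403.958041   -44.05817141  52.43623199] [1.79981261e+02 6.72553674e-03 8.37544694e+01] 14.967556966645356
top [349.94146631 267.63855507] [279.76586525 190.55422028]
top [355.65157216 268.37488321] [302.60628864 193.49953284]
top [383.26070421 271.93512909] [413.04281685 207.74051635]
scene [362.0079656  242.27067701] [208.03186239 209.08270806]
scene [365.81732434 241.0037608 ] [223.26929736 204.01504322]
scene [383.77729579 235.03063501] [295.10918316 180.12254004]
```

View pics/c5.png

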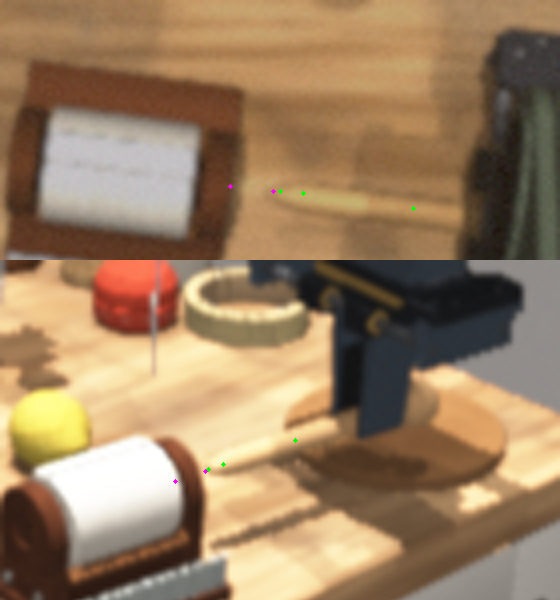

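Picture 7: the tip is at top crop (275,193), and the roll midline extrapolated to that column gives v≈192.8, so it is in line with the bore. In the scene crop the tip is at (207,470), next to the marked bore axis. Now I insert in stages and watch the force.

Call:
jog_arm --steps '[1, 1, 0, 0, 0, 1, 2, 0, 0, 0, 1, 3, 0, 0, 0, 1, 4, 0, 0, 0, 1, 5, 0, 0, 0, 1, 6, 0, 0, 0, 1, 6, 0, 0, 0]'

```text
time_s: 10.8
ee_pos: [410.3, 17.4, 52.5]
ee_rot: [180.0, -0.0, 83.9]
force: [-0.2, 0.2, -0.9]
gripper_width: 15.2
```

Call:
jog_arm --steps '[1, 1, 0, 0, 0, 1, 2, 0, 0, 0, 1, 3, 0, 0, 0, 1, 4, 0, 0, 0, 1, 5, 0, 0, 0, 1, 6, 0, 0, 0, 1, 6.8, 0, 0, 0, 1, 7.4, 0, 0, 0, 1, 7.4, 0, 0, 0]'

```text
time_s: 11.7
ee_pos: [418.3, 90.4, 52.4]
ee_rot: [180.0, -0.0, 83.8]
force: [0.1, -0.1, -1.0]
gripper_width: 14.9
```

Run:
```python
from fit import *
a=env.grab_frame("top")[:,:,::-1]; b=env.grab_frame("scene")[:,:,::-1]
s=env.state();print(s["ee_pos"],s["ee_rot"],s["gripper_width"],s["force"],s["torque"])
A=cv2.resize(a[220:300,270:410],None,fx=4,fy=4,interpolation=cv2.INTER_CUBIC)
B=cv2.resize(b[190:280,300:440],None,fx=4,fy=4,interpolation=cv2.INTER_CUBIC)
e=np.array([np.sin(np.radians(6.25)),np.cos(np.radians(6.25))]);print("axial",(s["ee_pos"][:2]-[426.3,168])@e)
O=np.zeros((600,560,3),np.uint8);O[:260]=A[:260];O[260:]=B[:340]
cv2.imwrite("pics/c6.png",O)
```

```text
[418.0102264   89.78499718  52.4038224 ] [-1.79988280e+02  7.39608072e-03  8.38094847e+01] 15.018367077946746 [ 0.61934924  1.03253524 -1.75501779] [-0.12648291  0.10858013  0.01594172]
axial -78.6526010382238
```

View pics/c6.png

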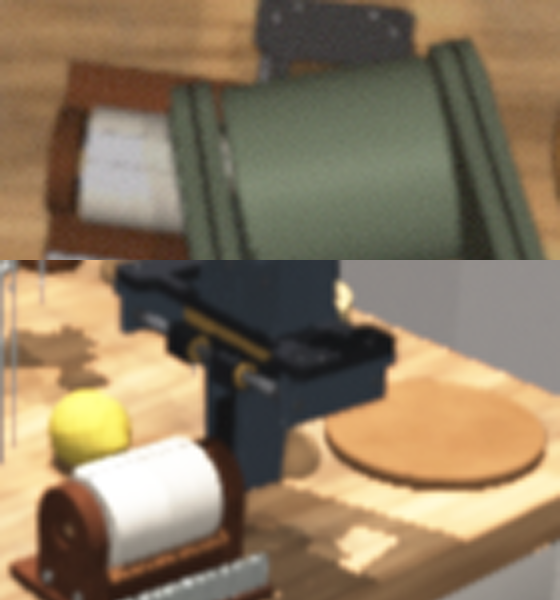

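Picture 8: the pale tip shows in the far (left) bore at scene crop (70,530), with no side force. I go 2 mm further, release gently and let it settle.

Call:
jog_arm --steps '[1, 0.2, 0, 0, 0, 1, 0.2, 0, 0, 0, 0.7, 0.2, 0, 0, 0, 0.5, 0.2, 0, 0, 0, 0.3, 0.2, 0, 0, 0, 0.3, 0.2, 0, 0, 0, 0.3, 0.2, 0, 0, 0, 0.3, 0.2, 0, 0, 0, 0.3, 0.2, 0, 0, 0, 0.3, 0.2, 0, 0, 0]'

```text
time_s: 12.8
ee_pos: [418.3, 91.8, 52.5]
ee_rot: [180.0, -0.0, 83.8]
force: [-0.1, -0.3, -0.2]
gripper_width: 63.7
```

Call:
jog_arm --steps '[0, 0, 0, -3, 0, 0, 0, 0, -7, 0, 0, 0, 0, -11, 0, 0, -5, 0, -11, 0, 0, -10, 0, -11, 0, 0, -15, 0, -11, 0, 0, -20, 0, -11, 0, 0, -20, 0, -11, 0]'

```text
time_s: 13.6
ee_pos: [396.0, -112.1, 162.6]
ee_rot: [180.0, 0.1, 83.3]
force: [-0.1, 0.3, 0.3]
gripper_width: 91.1
```

Run:
```python
from fit import *
a=env.grab_frame("top")[:,:,::-1]; b=env.grab_frame("scene")[:,:,::-1]
s=env.state();print(s["ee_pos"],s["ee_rot"])
A=cv2.resize(a[225:300,270:400],None,fx=4,fy=4,interpolation=cv2.INTER_CUBIC)
B=cv2.resize(b[200:290,300:430],None,fx=4,fy=4,interpolation=cv2.INTER_CUBIC)
for d in(40,):
  for n,im,o in(("top",A,[270,225]),("scene",B,[300,200])):
    for q in px(n,W([426.3,168,np.radians(-6.25)],[[0,-78-d,58],[0,-78-d,52],[0,-57-d,58]])): print(n,(q-o)*4); cv2.circle(im,tuple(int(round(v)) for v in (q-o)*4),2,(0,255,0),-1)
O=np.zeros((600,520,3),np.uint8);O[:240]=A[:240];O[240:]=B
cv2.imwrite("pics/c7.png",O)
```

```text
[ 396.34732261 -107.86080824  162.33283684] [-1.79983652e+02 -3.82662991e-02  8.35819591e+01]
top [385.74969139 180.74725923]
top [384.91136178 180.90601933]
top [345.76919889 175.58834351]
scene [292.72041829 155.05539309]
scene [292.22003865 163.61539519]
scene [266.39436446 163.81560043]
```

View pics/c7.png

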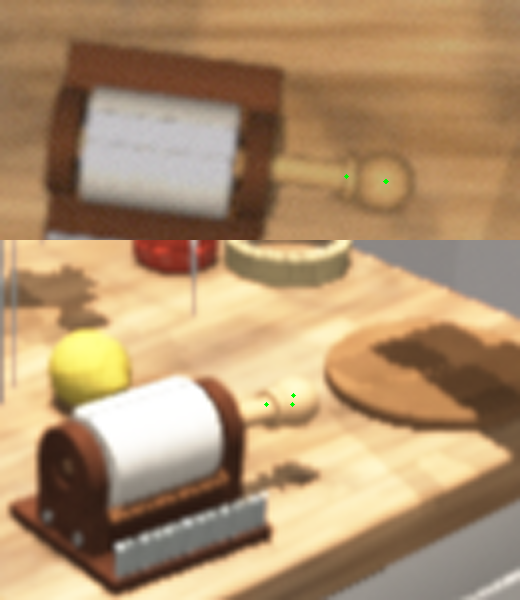

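Picture 9: the spindle rests in both bores with the roll in the cradle. The ball is at top crop (385,182) and scene crop (297,401), right on the d≈40 mm prediction, sagging about 5 mm. Next I take it by the ball.

Call:
jog_arm --steps '[0, 4, 0, 0, 0, 0, 8, 0, 0, 0, 0, 12, 0, 0, 0, 0, 15, 0, 0, 0, 0, 15.8, 0, 0, 0, 0, 15.8, 0, 3, 0, 0, 15.8, 0, 7, 0, 0, 15.8, 0, 10, 0, 0, 15.8, 0, 12, 0, 0, 15.8, 0, 12.8, 0, 0, 15.8, 0, 12.8, 0, 1, 15.8, 0, 12.8, 0, 1, 15.8, 0, 12.8, 0, 1, 15.8, 0, 12.8, 0, 1, 15.8, 0, 12.8, 0, 1, 15.8, 0, 12.8, 0, 1, 15.8, 0, 12.8, 0, 1, 15.8, 0, 12.8, 0, 1, 15.8, 0, 12.8, 0]' --force 40

```text
time_s: 15.6
ee_pos: [413.8, 50.0, 34.4]
ee_rot: [180.0, -0.0, 83.8]
force: [0.5, 0.2, -0.0]
gripper_width: 30.6
```

Call:
jog_arm --steps '[1, 0, 0, -0.2, 0, 1, 0, 0, -0.4, 0, 1, 0, 0, -0.5, 0, 1, 0, 0, -0.5, 0]'

```text
time_s: 16.0
ee_pos: [413.8, 50.0, 39.6]
ee_rot: [180.0, -0.0, 83.8]
force: [1.0, -0.4, -1.6]
gripper_width: 29.9
```

Call:
jog_arm --steps '[1, 0.5, 0, 0, 0, 1, 1, 0, 0, 0, 1, 1.5, 0, 0, 0, 1, 2, 0, 0, 0, 1, 2, 0, 0, 0]'

```text
time_s: 16.5
ee_pos: [416.1, 70.6, 39.4]
ee_rot: [180.0, -0.0, 83.8]
force: [-0.1, -0.4, -1.7]
gripper_width: 30.2
```

Call:
jog_arm --steps '[1, 0.5, 0, 0, 0, 1, 1, 0, 0, 0, 1, 1.4, 0, 0, 0, 1, 1.7, 0, 0, 0, 1, 1.7, 0, 0, 0]'

```text
time_s: 17.0
ee_pos: [417.9, 87.2, 39.5]
ee_rot: [180.0, -0.0, 83.8]
force: [0.3, 0.0, -0.3]
gripper_width: 30.4
```

Call:
jog_arm --steps '[1, 0.1, 0, 0, 0, 1, 0.2, 0, 0, 0, 1, 0.3, 0, 0, 0, 1, 0.3, 0, 0, 0]'

```text
time_s: 17.4
ee_pos: [418.0, 88.8, 39.6]
ee_rot: [-180.0, 0.1, 83.9]
force: [-0.7, -6.0, -0.1]
gripper_width: 30.1
```

Call:
jog_arm --steps '[1, 0.1, 0, 0, 0, 1, 0.2, 0, 0, 0, 1, 0.2, 0, 0, 0, 1, 0.2, 0, 0, 0]'

```text
time_s: 17.8
ee_pos: [418.0, 88.9, 39.6]
ee_rot: [-180.0, 0.3, 84.0]
force: [0.3, -13.4, 2.2]
gripper_width: 30.0
```

The hard stop is at y=88.9, against an expected 90.4 ± 2, so the collar is on the cheek. I relieve the push, release, retreat and check.

Call:
jog_arm --steps '[1, -0.3, 0, 0, 0, 1, -0.3, 0, 0, 0, 0.6, -0.3, 0, 0, 0, 0.3, -0.3, 0, 0, 0, 0, -0.3, 0, 0, 0, 0, -0.3, 0, 0, 0, 0, -0.3, 0, 0, 0, 0, -0.3, 0, 0, 0, 0, -0.3, 0, -4, 0, 0, -0.3, 0, -8, 0, 0, -0.3, 0, -12, 0, 0, -5, 0, -12, 0, 0, -10, 0, -12, 0, 0, -15, 0, -12, 0, 0, -20, 0, -12, 0, 0, -20, 0, -12, 0, 0, -20, 0, -12, 0]'

```text
time_s: 19.5
ee_pos: [396.3, -107.9, 159.4]
ee_rot: [-180.0, -0.0, 83.6]
force: [-0.5, 1.1, 1.0]
gripper_width: 91.3
```

Run:
```python
from fit import *
a=env.grab_frame("top")[:,:,::-1]; b=env.grab_frame("scene")[:,:,::-1]
s=env.state();print(s["ee_pos"],s["force"],s["time_s"])
A=cv2.resize(a[225:300,270:400],None,fx=4,fy=4,interpolation=cv2.INTER_CUBIC)
B=cv2.resize(b[200:290,290:420],None,fx=4,fy=4,interpolation=cv2.INTER_CUBIC)
for n,im,o in(("top",A,[270,225]),("scene",B,[290,200])):
    for q in px(n,W([426.3,168,np.radians(-6.25)],[[0,-78,58],[0,93,58]])): print(n,(q-o)*4); cv2.circle(im,tuple(int(round(v)) for v in (q-o)*4),2,(0,255,0),-1)
O=np.zeros((600,520,3),np.uint8);O[:240]=A[:240];O[240:]=B
cv2.imwrite("pics/c8.png",O)
```

```text
[ 396.62655617 -106.18734354  159.28466761] [-0.01992088  0.34849376 -0.19983573] 19.6
top [309.60408203 170.92174792]
top [-15.55275097 128.96486864]
scene [282.23230746 171.85572032]
scene [ 48.91133001 249.49516272]
```

View pics/c8.png

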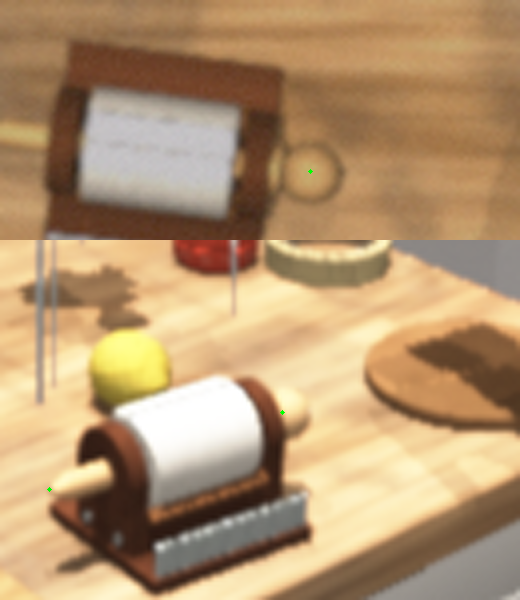

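Picture 10: the ball is at top crop (312,171), against a home prediction of (310,171). The collar is on the cheek, and the tip at scene crop (50,488) matches the home prediction (49,489). The roll lies between the cheeks and the lemon is undisturbed.

```bash
python3 -c "
from workcell import env
print(env.job_done())"
```

```text
the job is handed in; nothing more can be done
None
```

The dispenser is loaded and the job is handed in, at about 19.6 s of the 62 s allowed; no verdict is reported.

- **Roll:** I laid it in the cradle and released it. It settled within about 2 mm of the bore axis midpoint, and a photo confirmed it lying between the cheeks.
- **Spindle, first stage:** I fed it in by the shaft from the right-hand cheek and let go with the collar about 40 mm short. A photo showed it resting in both bores, with the knob sagging about 5 mm.
- **Spindle, pushed home:** I took it again by the ball, raised it 5 mm and pushed until a hard stop at about 13 N. Then I let go and drew the arm clear.

**Last checks:**
- The ball and tip lie within about 1 mm of their fully-home positions, with the collar on the cheek and nothing touching the robot.
- The lemon looked undisturbed in the last picture. I did not check the garlic and peeler again after the first pictures, but the arm never worked near them.
- **Disagreements:** the hard stop came about 1.5 mm before the predicted spot. The two cameras also differed by about 2–3 mm on the dispenser's position. Both are about the size of the calibration error.

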